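# Load the plotter's warm and cool sample stations

## Robot

A 6-joint arm with a two-finger parallel gripper is mounted at the origin on the work surface. World frame = base frame: x ahead of the robot, y to its left, z up, the work surface at z = 0. Lengths are in m, angles in rad, forces in N, time in s.
With the tool pointing down it reaches from about 0.35 to 0.975 m from the base axis. Payload 4.9 kg.
Tool frame: the origin (TCP) lies midway between the tips of the shut fingers; the grasp point (between the pads) lies 19 mm behind it; z points along the fingers, y is the direction in which the jaws open and shut (so a half turn about z gives the same grasp; the last joint's range is limited). The gripper opens to 85 mm and grips with 20 to 120 N. Pads are 22 mm wide; open, the fingers measure 114 mm over their backs; the gripper's body (76 mm by 85 mm) begins 54 mm behind the grasp point. The pads swing forward as they close: fully open they stand 13 mm farther back than shut.
Start: joints at [1.201, 0.053, 1.613, -0, 1.476, -0.119], TCP at [0.155, 0.605, 0.198] pointing down, gripper open.
Joint ranges: [-3.01, 3.01], [-1.01, 2.22], [0.06, 2.58], [-1.02, 4.17], [0.09, 2.62], [-3.14, 3.14]. Speed limits (rad/s): [2.57, 2.57, 3.14, 3.14, 3.14, 3.14].

## Interface

Orientations are given as a rotation vector (axis times angle).
In Python, from station import ctrl gives the robot as it stands.
- The arm moves only by the shell command python3 -m jog 'ROWS' [FORCE]. ROWS is JSON, one flat list of numbers, 7 for each row, row after row: the opening, from 0 (shut) to 1 (fully open), then the shift along the tool's x, y, z in m, then the turn, a rotation vector about the tool's x, y, z in degrees. A call has 1 to 10 rows; each row shifts and turns the commanded pose from where the row before left it, along the tool's axes as they then stand; what a row does not reach is not made up. A row lasts 1/8 s, in which the tool goes at most 62.5 mm and 10.7 degrees, less where a joint would pass 70% of its speed; a pose out of reach is approached as far as the arm can. A call with a gripper value outside its range is refused whole. The fingers move at their own pace and stop on an object; FORCE is the grip in N (left out, the last holds). Time passes only in rows, so rows that do not move let the fingers close. It gives the time, the measured TCP pose, the force and the opening at its end, in the units of the state.
- ctrl.get_obs(): the state, without advancing time (a new reading comes with each control period).
- ctrl.get_image(name): name is "side" or "top"; returns a dict with "image" (480x640x3 uint8, blue, green, red), "camera_matrix" (3x3 intrinsics, pixels), "rvec" (rotation vector, rad) and "tvec" (3), from world to camera coordinates, as OpenCV has them. Camera axes: x right, y down, z forward; pixel columns grow to the right and rows downward; lengths in m; the calibration is good to about 2 mm. A picture is of the moment at which its call begins. There is no depth.
- ctrl.finish_job(): hands the job in, once; it reports no verdict.
Trained networks look in a picture, given as the dict that the camera call returned (one of the last four; its "shot" number tells which), for a name from the list of things; names that differ only in an ending like _2 or _b are one class to them, and where a whole thing is asked for, a point or a joint stands for the part that bears it (a point fixed in the world has none). Each returns a list of dicts, best first, with "p" (0 to 1); they miss things now and then, are a little off and sometimes report something else, mostly with a low value. They report only what shows in the picture. A call takes as long as a camera call.
- ctrl.boxes_of(target, picture): "box" ([centre column, centre row, width, height] in pixels, round what is visible of it).
The state is a dict: "t": time; "q": joint angles; "dq": joint speeds; "effort": joint torques, N m; "tool_pos": TCP position; "tool_rot": TCP orientation; "contact_force": force on the tool from outside, world axes, zero at the start; "wrist_torque": the same for the moment, N m; "opening": finger opening in m.
Only numpy, scipy, OpenCV 4.12 (cv2) and the standard library are available. Lean on these libraries where they do the work, as an engineer would, in place of code of your own. Each camera call takes 0.05 s, during which the arm holds its last target. There are 200 camera calls.

## Task

Load the two sample stations in this order, setting each part down upright and letting it go before taking the next: the copper-coloured collar centred on the red station, hollow side up, the yellow pot in the collar, and the black lid on the yellow pot; then the white pot centred on the blue station, and the blue lid on the white pot. Both lids must sit fully home, and the green bottle and the wooden nozzle block must be left where they are.

Things in the scene. Friction and masses are not known exactly. Their poses are not given: they have to be found in the camera images.
- warm_top (a point): Red station: a fixed flat round plate, 100 mm in diameter and 15 mm high, red with a bare aluminium disc 76 mm across in the middle. This point is the centre of its top face, z up.
- cool_top (a point): Blue station: the same fixed plate (100 mm diameter, 15 mm high, aluminium disc in the middle) but blue. This point is the centre of its top face, z up.
- collar_mid (a point): Copper-coloured aluminium collar, a loose round holder 66 mm in diameter and 24 mm high, about 200 g, standing hollow side up. Its top has a round recess 58 mm across and 6 mm deep (floor 18 mm above its underside, rim wall 4 mm thick). The point is its centre, 12 mm above its underside; z up along its axis.
- yellow_pot_mid (a point): Yellow plastic pot, loose, standing open end up: 50 mm outside diameter, 58 mm high, wall 3 mm (mouth 44 mm across), foot bevelled to 46 mm over the lowest 4 mm, about 90 g. The point is on its axis half-way up, 29 mm above its underside; z up. Standing in the collar's recess, this point is 35 mm above the collar's point.
- white_pot_mid (a point): White plastic pot, same shape and size as the yellow pot (50 mm diameter, 58 mm high, mouth 44 mm, about 90 g). The point is on its axis half-way up, 29 mm above its underside; z up.
- black_lid_knob (a point): Black plastic lid, loose, 50 g, knob up: from below, a plug 36 mm across and 6 mm deep (foot bevelled to 30 mm), a flange 54 mm across and 5 mm thick, a round knob 18 mm across and 32 mm tall; 43 mm in all. The point is on the knob's axis, 33 mm above the plug's underside, 22 mm above the flange's top, 10 mm below the knob's top; z up. Fully home on a pot it is 56 mm above the pot's point.
- blue_lid_knob (a point): Blue plastic lid, same shape and size as the black lid; its point is likewise on the knob's axis, 33 mm above the underside of the plug, 10 mm below the knob's top; z up. Fully home on a pot it is 56 mm above the pot's point.
- green_bottle_mid (a point): Bystander, leave it: squat green plastic bottle with a green cap, 44 mm in diameter, 62 mm high. The point is its centre, 31 mm above its underside.
- nozzle_block_mid (a point): Bystander, leave it: small pale wooden block 50 x 40 x 30 mm with three orange nozzles standing in its top, 50 mm high in all. The point is the centre of the block, 15 mm above its underside.

How it is judged:
By the outcome, as a careful person would: the job done as asked, in the order asked, and still so for the second after the job is handed in, with the robot touching nothing.
It also fails if it takes over 136 s, if anything falls off the work surface, if the arm or the gripper's body presses on something with over 40 N, if the wrist force passes 120 N, or if a joint passes its speed limit or range.

## Working session

There is one attempt and no reset: what is moved stays moved. The work goes in short steps, Python scripts to look and compute and a shell command to move; the robot and the scene stay as the last step left them, time stands still between calls to the robot, and variables do not carry over. Pictures are saved under pics/ and viewed, about 12 in all and at most 16, crops included, and the job is handed in when it is done.

```bash
ls; mkdir -p pics
python3 - <<'E'
from station import ctrl
import cv2
o=ctrl.get_obs(); print({k:(v if isinstance(v,float) else [round(float(x),4) for x in __import__('numpy').ravel(v)]) for k,v in o.items()})
for n in ("side","top"):
    p=ctrl.get_image(n); cv2.imwrite(f"pics/{n}0.png",p["image"]); print(n,p["camera_matrix"],p["rvec"],p["tvec"])
    for t in "warm_top cool_top collar_mid yellow_pot_mid white_pot_mid black_lid_knob blue_lid_knob green_bottle_mid nozzle_block_mid".split():
        print(t,[([round(float(x)) for x in b["box"]],round(float(b["p"]),2)) for b in ctrl.boxes_of(t,p)[:3]])
E
```

```text
pics
{'t': 0.0, 'q': [1.201, 0.0534, 1.6143, -0.0, 1.476, -0.119], 'dq': [0.0012, -0.0013, -0.0006, -0.0002, -0.0015, 0.0004], 'effort': [0.0002, -39.3698, -37.0166, -0.0002, 0.0073, -0.0], 'tool_pos': [0.1549, 0.6048, 0.1969], 'tool_rot': [-0.3928, -3.1165, 0.0031], 'contact_force': [-0.1502, -0.5691, -0.942], 'wrist_torque': [0.0351, 0.0316, -0.0845], 'opening': 0.08548871434663824}
side [[583.02223694   0.         309.49515917]
 [  0.         583.02223694 241.15662196]
 [  0.           0.           1.        ]] [ 2.28695074 -0.74101531  0.30412052] [-0.42865072  0.27369091  1.22065577]
warm_top [([333, 370, 46, 46], 0.79), ([421, 374, 37, 30], 0.3)]
cool_top [([298, 202, 32, 24], 0.77)]
collar_mid [([422, 375, 36, 30], 0.83), ([204, 207, 21, 27], 0.62)]
yellow_pot_mid [([203, 208, 21, 27], 0.77), ([422, 374, 35, 33], 0.38)]
white_pot_mid [([350, 235, 22, 27], 0.66), ([278, 243, 18, 26], 0.57)]
black_lid_knob [([226, 174, 20, 17], 0.77)]
blue_lid_knob [([311, 304, 22, 25], 0.95)]
green_bottle_mid [([278, 242, 21, 23], 0.62)]
nozzle_block_mid [([394, 305, 26, 26], 0.68)]
top [[468.52812017   0.         323.58309011]
 [  0.         468.52812017 242.13810771]
 [  0.           0.           1.        ]] [ 2.18235261 -2.13210578  0.1471199 ] [-0.00220522  0.54057654  0.86953268]
warm_top [([470, 324, 54, 51], 0.57), ([389, 291, 29, 24], 0.35)]
cool_top [([235, 205, 52, 52], 0.71)]
collar_mid [([527, 257, 43, 33], 0.81)]
yellow_pot_mid [([175, 315, 29, 24], 0.59), ([333, 186, 28, 30], 0.43)]
white_pot_mid [([334, 189, 27, 31], 0.86)]
black_lid_knob [([131, 249, 27, 24], 0.74), ([469, 326, 51, 52], 0.35)]
blue_lid_knob [([388, 294, 30, 22], 0.86)]
green_bottle_mid [([287, 270, 19, 24], 0.75)]
nozzle_block_mid [([442, 215, 28, 24], 0.56)]
```

View pics/top0.png

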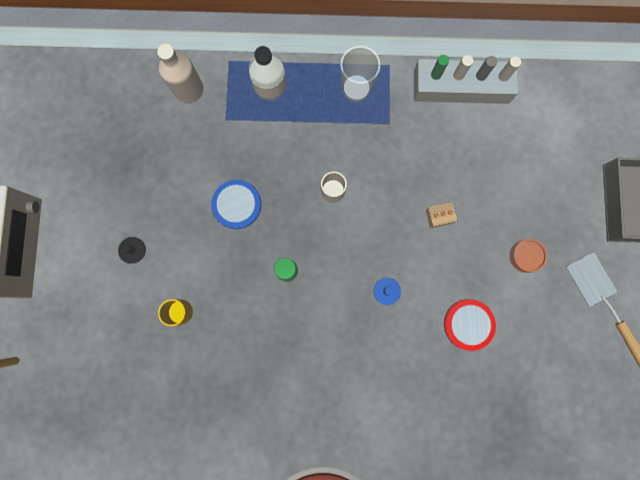

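View pics/side0.png

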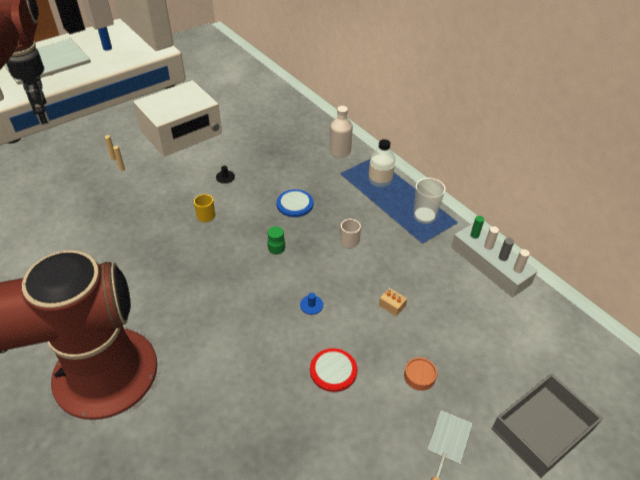

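Top view: red station (470,325), blue station (236,204), collar (528,256), yellow pot (173,313), white pot (334,186), black lid (131,250), blue lid (388,291). The side view agrees with this: the collar is at (421,374), not the false hit at (204,207). Next I'll measure positions by fitting the projected silhouettes to colour masks.

```bash
cat > vis.py <<'E'
import cv2, numpy as np
from scipy.optimize import least_squares
# name: (silhouette circles [(radius, z)], mask function on h,s,v,L,a,b), z relative to underside
C={'warm_top':[(.05,0),(.05,.015)],'cool_top':[(.05,0),(.05,.015)],'collar_mid':[(.033,0),(.033,.024)],
 'yellow_pot_mid':[(.023,0),(.025,.004),(.025,.058)],'white_pot_mid':[(.023,0),(.025,.004),(.025,.058)],
 'black_lid_knob':[(.027,.006),(.027,.011),(.009,.011),(.009,.043)],'blue_lid_knob':[(.027,.006),(.027,.011),(.009,.011),(.009,.043)],
 'green_bottle_mid':[(.022,0),(.022,.062)]}
def mask(name,img):
    h,s,v=[c.astype(int) for c in cv2.split(cv2.cvtColor(img,cv2.COLOR_BGR2HSV))]
    b,g,r=[c.astype(int) for c in cv2.split(img)]
    m={'warm_top':((h<5)|(h>175))&(s>170),'cool_top':(h>100)&(h<130)&(s>150),'blue_lid_knob':(h>100)&(h<130)&(s>150),
     'collar_mid':(h<14)&(s>110),'yellow_pot_mid':(h>18)&(h<32)&(s>150),'white_pot_mid':(r-b>12),
     'black_lid_knob':v<58,'green_bottle_mid':(h>50)&(h<80)&(s>120)}[name]
    return m.astype(np.uint8)*255
def hullstat(p):
    m=cv2.moments(cv2.convexHull(p.astype(np.float32)))
    return np.array([m['m10']/m['m00'],m['m01']/m['m00'],m['m00']**.5])
def proj(P,cam): return cv2.projectPoints(np.array(P,float),cam['rvec'],cam['tvec'],cam['camera_matrix'],None)[0].reshape(-1,2)
TH=np.linspace(0,2*np.pi,60)
def model(name,x,y,z0,cam):
    return hullstat(proj([(x+r*np.cos(t),y+r*np.sin(t),z0+z) for r,z in C[name] for t in TH],cam))
def observe(name,cam,box,pad=6):
    x,y,w,h=box; m=mask(name,cam['image']); w+=2*pad; h+=2*pad; k=np.zeros_like(m)
    k[max(0,int(y-h/2)):int(y+h/2)+1,max(0,int(x-w/2)):int(x+w/2)+1]=255
    n,l,st,_=cv2.connectedComponentsWithStats(m&k); i=1+np.argmax(st[1:,4]); q=np.argwhere(l==i)[:,::-1]
    return hullstat(np.vstack([q+d for d in ([-.5,-.5],[.5,.5],[-.5,.5],[.5,-.5])]))
def ground(u,cam,z):
    R=cv2.Rodrigues(cam['rvec'])[0]; d=R.T@np.linalg.inv(cam['camera_matrix'])@[u[0],u[1],1]; c=-R.T@np.ravel(cam['tvec'])
    return (c+d*(z-c[2])/d[2])[:2]
def solve(name,z0,obs):   # obs: list of (cam, box)
    O=[(c,observe(name,c,b)) for c,b in obs]
    x0=ground(O[0][1],O[0][0],z0+.02)
    f=lambda p,O: np.concatenate([model(name,*p,z0,c)[:2]-o[:2] for c,o in O])
    each=[least_squares(f,x0,args=([o],)).x for o in O]
    both=least_squares(f,x0,args=(O,)).x
    ratio=[o[2]/model(name,*both,z0,c)[2] for c,o in O]
    return both,each,ratio
E
cat > meas.py <<'E'
from station import ctrl
from vis import *
np.set_printoptions(precision=4,suppress=True)
B={'side':{'warm_top':(333,370,46,46),'cool_top':(295,202,36,26),'collar_mid':(422,375,36,30),'yellow_pot_mid':(204,208,21,27),'white_pot_mid':(350,235,22,27),'black_lid_knob':(226,174,20,17),'blue_lid_knob':(311,304,22,25),'green_bottle_mid':(277,241,20,26)},
'top':{'warm_top':(470,324,54,51),'cool_top':(235,205,52,52),'collar_mid':(527,257,43,33),'yellow_pot_mid':(175,314,33,28),'white_pot_mid':(334,188,27,31),'black_lid_knob':(131,249,27,26),'blue_lid_knob':(388,292,30,26),'green_bottle_mid':(287,269,22,24)}}
cams={n:ctrl.get_image(n) for n in('side','top')}
for n in C:
    z0=-.006 if 'lid' in n else 0
    b,e,r=solve(n,0 if 'lid' in n else z0,[(cams[c],B[c][n]) for c in('side','top')])
    print(n,b,'side',e[0],'top',e[1],'size ratio',np.round(r,3))
for c in cams: print(c,'nozzle',ground({'side':(393,303),'top':(442,215)}[c],cams[c],.025))
E
python3 meas.py
```

```text
warm_top [ 0.3888 -0.2781] side [ 0.3888 -0.2779] top [ 0.3889 -0.2782] size ratio [0.967 0.97 ]
cool_top [0.6175 0.1879] side [0.6172 0.1884] top [0.6176 0.1877] size ratio [0.942 0.971]
collar_mid [ 0.5258 -0.3954] side [ 0.5273 -0.3932] top [ 0.5263 -0.3977] size ratio [0.99 0.92]
yellow_pot_mid [0.4003 0.2924] side [0.4008 0.2905] top [0.3997 0.2928] size ratio [0.991 0.917]
white_pot_mid [ 0.6513 -0.0065] side [ 0.6486 -0.0091] top [ 0.6521 -0.0058] size ratio [1.623 0.997]
black_lid_knob [0.5195 0.3897] side [0.5196 0.391 ] top [0.5196 0.3893] size ratio [0.934 0.937]
blue_lid_knob [ 0.4508 -0.1158] side [ 0.4513 -0.115 ] top [ 0.4507 -0.1162] size ratio [0.957 0.971]
green_bottle_mid [0.4864 0.082 ] side [0.4872 0.083 ] top [0.4861 0.0818] size ratio [0.922 0.902]
side nozzle [ 0.5959 -0.2303]
top nozzle [ 0.6013 -0.2218]
```

```bash
python3 -m jog '[1,0,0,0,0,0,-7.2, 1,0,0,0,0,0,-7.2, 1,-0.0375,-0.0375,0,0,0,0, 1,-0.0375,-0.0375,0,0,0,0, 1,-0.0375,-0.0375,0,0,0,0, 1,-0.0375,-0.0375,0,0,0,0, 1,-0.0375,-0.0375,0,0,0,0, 1,-0.0375,-0.0375,0,0,0,0, 1,-0.0375,-0.0375,0,0,0,0, 1,-0.0375,-0.0375,0,0,0,0]' 40
python3 -m jog '[1,-0.005,-0.05,0,0,0,0, 1,-0.005,-0.05,0,0,0,0, 1,-0.005,-0.05,0,0,0,0, 1,-0.005,-0.05,0,0,0,0, 1,-0.005,-0.05,0,0,0,0, 1,-0.005,-0.05,0,0,0,0, 1,-0.005,-0.05,0,0,0,0, 1,-0.005,-0.05,0,0,0,0, 1,-0.005,-0.05,0,0,0,0, 1,-0.005,-0.05,0,0,0,0]'
```

```text
t: 2.35
tool_pos: [0.4564, 0.3043, 0.1984]
tool_rot: [-0.001, 3.141, 0.001]
contact_force: [0.4, 0.5, 0.4]
opening: 0.0852
t: 3.6
tool_pos: [0.5055, -0.1961, 0.1983]
tool_rot: [-0.0, 3.141, -0.0]
contact_force: [0.3, 0.4, 0.3]
opening: 0.0858
```

```bash
python3 -m jog '[1,-0.0055,-0.0495,0,0,0,0, 1,-0.0055,-0.0495,0,0,0,0, 1,-0.005,-0.0495,0,0,0,0, 1,-0.005,-0.0495,0,0,0,0, 1,0,0,0.04,0,0,0, 1,0,0,0.04,0,0,0, 1,0,0,0.04,0,0,0, 1,0,0,0,0,0,0]'
cat > look.py <<'E'
import sys
from station import ctrl
from vis import *
# look.py camera col row w h scale name
c,u,v,w,h,s,n=sys.argv[1],*map(int,sys.argv[2:7]),sys.argv[7]
p=ctrl.get_image(c); i=p['image'][max(0,v-h//2):v+h//2,max(0,u-w//2):u+w//2]
cv2.imwrite(f'pics/{n}.png',cv2.resize(i,None,fx=s,fy=s,interpolation=cv2.INTER_CUBIC))
o=ctrl.get_obs(); print(o['t'],o['tool_pos'],proj([o['tool_pos']],p))
E
python3 look.py side 420 360 130 110 5 c1
```

```text
t: 4.6
tool_pos: [0.5241, -0.3901, 0.0735]
tool_rot: [0.001, -3.135, -0.009]
contact_force: [0.1, 0.4, 0.2]
opening: 0.0857
4.65 [ 0.52576465 -0.3915506   0.07670099] [[423.44500172 355.90765137]]
```

View pics/c1.png

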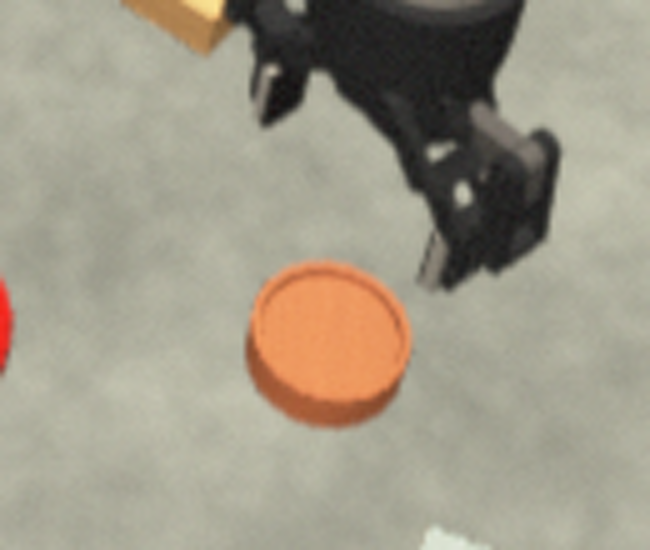

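The fingertips straddle the collar on either side of its centre, which is at crop (330,345), so I'm going down.

```bash
python3 -m jog '[1,0,0,0.03,0,0,0, 1,0,0,0.025,0,0,0, 1,0,0,0,0,0,0, 1,0,0,0,0,0,0]'; python3 -c "
from station import ctrl
for _ in range(2):
  o=ctrl.get_obs(); print(o['t'],o['tool_pos'],o['dq'].round(3) if hasattr(o['dq'],'round') else o['dq'])"
```

```text
t: 5.15
tool_pos: [0.5281, -0.3937, 0.0261]
tool_rot: [-0.001, 3.139, -0.005]
contact_force: [-0.0, -0.4, -0.4]
opening: 0.0852
5.15 [ 0.5281039  -0.39370242  0.02607009] [-0.    -0.005 -0.004  0.    -0.002  0.   ]
5.15 [ 0.5281039  -0.39370242  0.02607009] [-0.    -0.005 -0.004  0.    -0.002  0.   ]
```

```bash
python3 -m jog '[1,0,0,0.022,0,0,0, 1,0,0,0,0,0,0, 0.5,0,0,0,0,0,0, 0.5,0,0,0,0,0,0, 0.5,0,0,0,0,0,0, 0.5,0,0,0,0,0,0, 0.5,0,0,0,0,0,0]' 40
```

```text
t: 6.02
tool_pos: [0.5267, -0.3924, 0.0012]
tool_rot: [-0.001, 3.141, -0.0]
contact_force: [-0.5, -0.2, 0.4]
opening: 0.0427
```

```bash
python3 look.py side 420 360 130 110 5 c2
```

```text
6.075 [ 0.5266767  -0.39241791  0.00120054] [[418.69955453 375.70390757]]
```

View pics/c2.png

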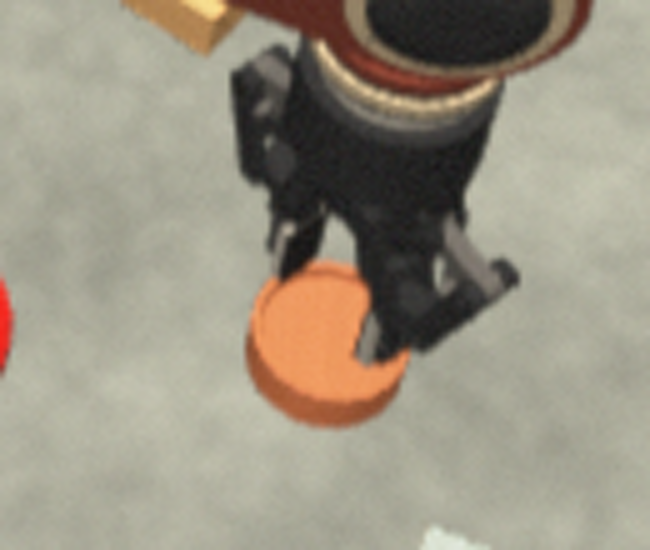

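The gripper closed to 43 mm with its tips above the collar, so the tips stand higher than I assumed. I'll calculate their actual height from this view.

```bash
python3 - <<'E'
from station import ctrl
from vis import *
np.set_printoptions(precision=1,suppress=True)
p=ctrl.get_image('side'); o=ctrl.get_obs(); x,y,z=o['tool_pos']; print(o['tool_pos'],o['contact_force'],o['q'])
for t in (0,.01,.02,.03,.04):
    P=[(x+dx,y+s*.0213,t) for s in(1,-1) for dx in(-.011,.011)]
    print(t,((proj(P,p)-[355,305])*5).tolist())
for n,zz in(('top rim',.024),('base',0)):
    print(n,((proj([(.5273+.033*np.cos(a),-.3932+.033*np.sin(a),zz) for a in(0,1.57,3.14,4.71)],p)-[355,305])*5).tolist())
E
python3 look.py top 520 250 120 100 6 c3
```

```text
[ 0.5 -0.4  0. ] [ 0.8 -0.8 -0.2] [-0.8  0.3  1.7 -0.   1.2 -2.3]
0 [[263.77921520085636, 332.267212500966], [302.1856557761967, 305.5393737645363], [334.205005773525, 405.88014680412897], [372.8366039220117, 378.0849596521847]]
0.01 [[266.85467811296405, 319.6757661100912], [305.46546254493904, 292.88230179590755], [337.76856874391285, 393.48679557837727], [376.6062248814029, 365.6167879947475]]
0.02 [[269.96696391647987, 306.9335608005201], [308.7842493792297, 280.0748022168199], [341.3756462975985, 380.94210943340784], [380.4215306062014, 352.9975121537976]]
0.03 [[273.1167379217584, 294.0378726832276], [312.1427153425185, 267.11417727797965], [345.0270403640769, 368.24329942064026], [384.2833566533045, 340.22436849157145]]
0.04 [[276.3046815639035, 280.9859118518463], [315.54157631466836, 253.99766433403045], [348.72357269963146, 355.38750763793246], [388.1925590806182, 327.294525562408]]
top rim [[386.6411679602828, 284.573871685009], [274.0643759572464, 269.1046802787588], [269.53030864731375, 366.7788492252157], [385.10859794796204, 383.22050095072996]]
base [[377.603755443875, 315.1415428315758], [266.6463681083306, 299.77150964566533], [261.982308508168, 396.8429837367796], [375.85390931238237, 413.16760429945134]]
6.175 [ 0.52663721 -0.39238755  0.0011423 ] [[524.30872491 255.92763541]]
```

View pics/c3.png

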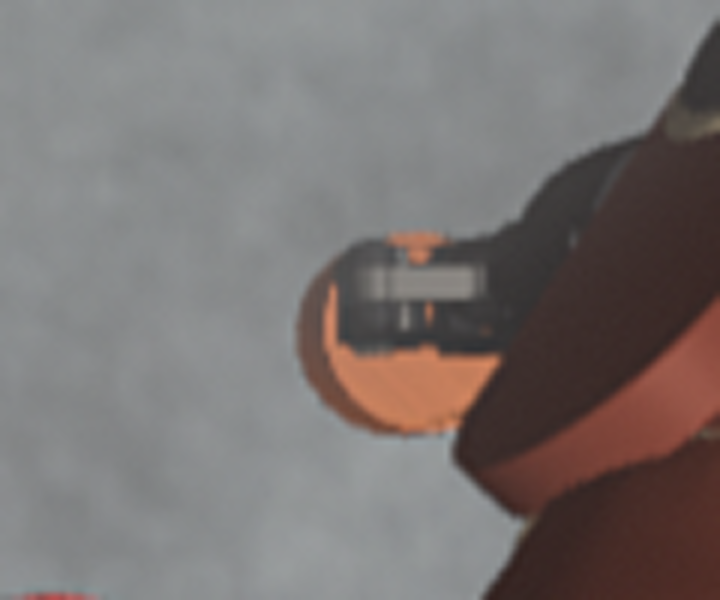

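Projection puts the visible tip corners at about z = 28 mm, so the tips are about 27 mm behind the reported TCP at half opening. In the earlier picture they were about 38 mm behind when fully open. I'll open and go lower while watching the force.

```bash
python3 -m jog '[1,0,0,0,0,0,0, 1,0,0,0,0,0,0, 1,0,0,0,0,0,0, 1,0,0,0.006,0,0,0, 1,0,0,0.006,0,0,0, 1,0,0,0,0,0,0]'; python3 look.py side 420 360 130 110 5 c4
```

```text
t: 6.92
tool_pos: [0.5259, -0.3917, -0.0122]
tool_rot: [0.001, -3.14, -0.002]
contact_force: [0.3, 0.6, -0.0]
opening: 0.0851
6.975 [ 0.52625709 -0.3920336  -0.01160553] [[417.5621258  378.84688045]]
```

View pics/c4.png

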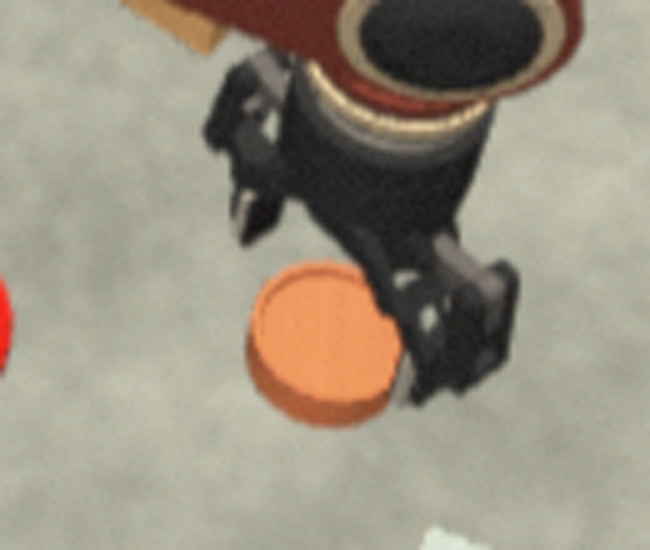

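```bash
python3 -m jog '[1,0,0,0.007,0,0,0, 1,0,0,0.007,0,0,0, 1,0,0,0,0,0,0]';  python3 -m jog '[0.6,0,0,0,0,0,0, 0.6,0,0,0,0,0,0, 0.6,0,0,0,0,0,0, 0.6,0,0,0,0,0,0]' 50
```

```text
t: 7.35
tool_pos: [0.526, -0.3917, -0.0261]
tool_rot: [0.001, -3.14, -0.002]
contact_force: [-0.6, -0.6, 0.4]
opening: 0.0853
t: 7.85
tool_pos: [0.5273, -0.3931, -0.0238]
tool_rot: [-0.001, 3.14, -0.002]
contact_force: [-0.1, -0.1, 5.1]
opening: 0.0636
```

```bash
python3 -m jog '[0.6,0,0,-0.002,0,0,0, 0.6,0,0,0,0,0,0]'; python3 -m jog '[0.4,0,0,-0.02,0,0,0, 0.4,0,0,-0.03,0,0,0, 0.4,0,0,0,0,0,0, 0.4,0,0,0,0,0,0]'; python3 look.py side 420 360 130 110 5 c5
```

```text
t: 8.1
tool_pos: [0.5259, -0.3916, -0.0238]
tool_rot: [0.001, -3.14, -0.002]
contact_force: [-0.4, 0.6, -0.0]
opening: 0.0636
t: 8.6
tool_pos: [0.5263, -0.392, 0.0267]
tool_rot: [0.001, -3.141, -0.001]
contact_force: [0.6, -0.6, -2.8]
opening: 0.0633
8.65 [ 0.52584359 -0.39163141  0.02582257] [[419.83969038 369.40577502]]
```

View pics/c5.png

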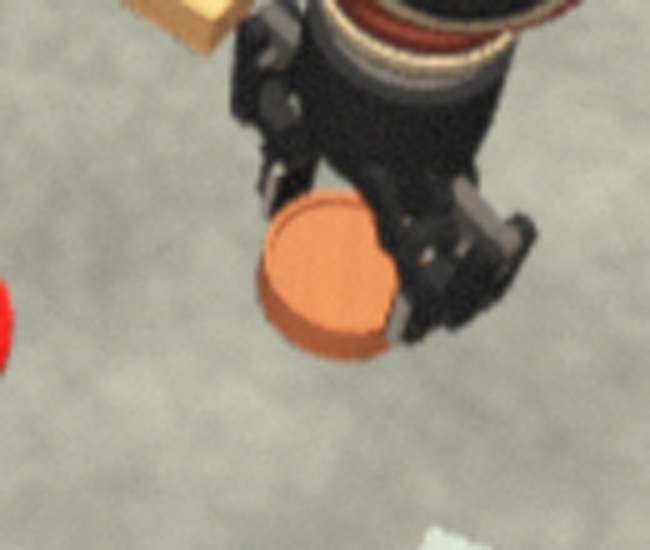

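The collar is held level and lifted clear, with about 2.8 N of weight. Next I move it over the red station.

```bash
python3 -m jog '[0.4,0.0346,0.0285,0,0,0,0, 0.4,0.0346,0.0285,0,0,0,0, 0.4,0.0346,0.0284,0,0,0,0, 0.4,0.0346,0.0284,0,0,0,0, 0.4,0,0,0,0,0,0, 0.4,0,0,0,0,0,0, 0.4,0,0,0.02,0,0,0, 0.4,0,0,0,0,0,0, 0.4,0,0,0,0,0,0]'
python3 - <<'E'
from station import ctrl
from vis import *
p=ctrl.get_image('side'); o=ctrl.get_obs(); print(o['tool_pos'])
cv2.imwrite('pics/c6.png',cv2.resize(p['image'][295:425,270:420],None,fx=5,fy=5,interpolation=cv2.INTER_CUBIC))
q=ctrl.get_image('top')
print(solve('warm_top',0,[(p,(333,370,46,46)),(q,(470,324,54,51))]))
E
```

```text
t: 9.78
tool_pos: [0.3889, -0.2793, 0.0076]
tool_rot: [-0.001, 3.141, -0.001]
contact_force: [-0.4, 0.3, -2.4]
opening: 0.0631
[ 0.38894181 -0.27940253  0.007815  ]
(array([ 0.38899854, -0.27571605]), [array([ 0.3808979 , -0.28245754]), array([ 0.39309232, -0.2691388 ])], [np.float64(0.8578619606491936), np.float64(0.8551747817616435)])
```

View pics/c6.png

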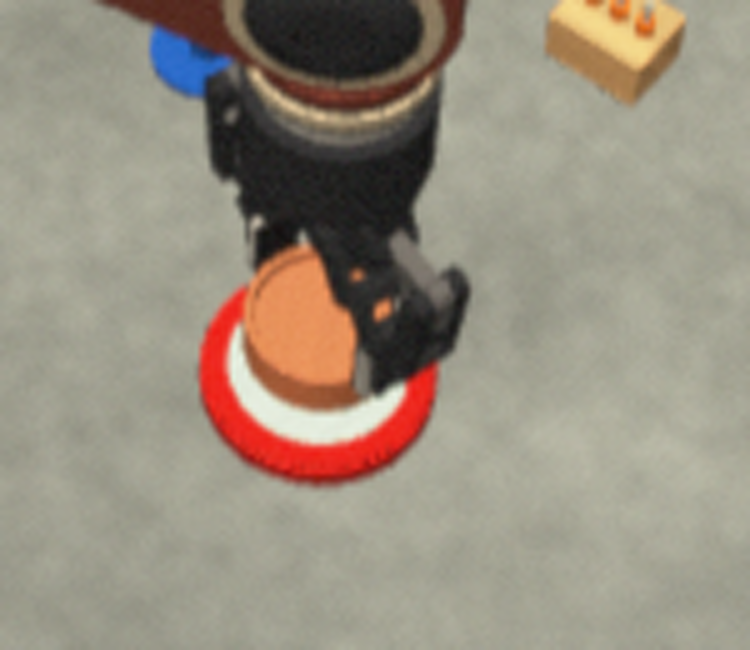

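The collar is level over the red plate. I'll trim by 1 mm and lower about 16 mm.

```bash
python3 -m jog '[0.4,0.001,0.0013,0.008,0,0,0, 0.4,0,0,0.005,0,0,0, 0.4,0,0,0.003,0,0,0, 0.4,0,0,0,0,0,0, 0.4,0,0,0,0,0,0]'
```

```text
t: 10.5
tool_pos: [0.3873, -0.2774, -0.0088]
tool_rot: [-0.001, 3.141, -0.0]
contact_force: [0.9, 1.0, -0.6]
opening: 0.0636
```

```bash
python3 -m jog '[0.4,0,0,0.0005,0,0,0, 1,0,0,0,0,0,0, 1,0,0,0,0,0,0, 1,0,0,0,0,0,0, 1,0,0,-0.04,0,0,0, 1,0,0,-0.06,0,0,0, 1,0,0,-0.06,0,0,0]'; python3 -m jog '[1,0,0.05,0,0,0,0, 1,0,0.055,0,0,0,0, 1,0,0.055,0,0,0,0, 1,0,0.055,0,0,0,0, 1,0,0.055,0,0,0,0, 1,0,0,0,0,0,0]'
python3 - <<'E'
from station import ctrl
from vis import *
np.set_printoptions(precision=4,suppress=True)
p=ctrl.get_image('side');q=ctrl.get_image('top'); 
def comb(): 
  for n,z,b in(('collar_mid',.015,((333,362,36,30),(468,322,43,33))),('yellow_pot_mid',0,((204,208,21,27),(175,314,33,28)))):
    import vis
    vis.mask=lambda n,i:{'collar_mid':lambda h,s,v:(h>4)&(h<14)&(s>90),'yellow_pot_mid':lambda h,s,v:(h>15)&(h<35)&(s>90)}[n](*cv2.split(cv2.cvtColor(i,cv2.COLOR_BGR2HSV))).astype(np.uint8)*255
    print(n,solve(n,z,[(p,b[0]),(q,b[1])]))
comb()
E
```

```text
t: 11.38
tool_pos: [0.3868, -0.277, 0.152]
tool_rot: [0.001, -3.141, -0.001]
contact_force: [0.9, -1.4, 0.1]
opening: 0.0856
t: 12.12
tool_pos: [0.3868, -0.0044, 0.1506]
tool_rot: [-0.012, 3.141, 0.0]
contact_force: [-0.2, -1.1, 0.3]
opening: 0.0854
collar_mid (array([ 0.3876, -0.2773]), [array([ 0.3884, -0.2755]), array([ 0.3872, -0.2784])], [np.float64(1.0081380675482343), np.float64(0.9821250885944844)])
yellow_pot_mid (array([0.4006, 0.2891]), [array([0.4008, 0.2899]), array([0.4006, 0.2889])], [np.float64(1.0245795206997501), np.float64(1.0083463655044644)])
```

The collar sits at (0.3876, -0.2773), about 1.5 mm from the station centre. The yellow pot is at (0.4006, 0.2891).

```bash
python3 -m jog '[1,-0.0023,0.0492,0,0,0,0, 1,-0.0023,0.0492,0,0,0,0, 1,-0.0023,0.0492,0,0,0,0, 1,-0.0023,0.0492,0,0,0,0, 1,-0.0023,0.0492,0,0,0,0, 1,-0.0023,0.0492,0,0,0,0, 1,0,0,0.03,0,0,0, 1,0,0,0.03,0,0,0, 1,0,0,0.02,0,0,0, 1,0,0,0,0,0,0]'; python3 -m jog '[1,0,0,0,0,0,0]'
```

```text
t: 13.48
tool_pos: [0.4004, 0.2856, 0.0684]
tool_rot: [-0.004, -3.138, 0.004]
contact_force: [1.2, 0.6, -0.9]
opening: 0.0856
t: 13.6
tool_pos: [0.402, 0.2872, 0.0715]
tool_rot: [0.002, 3.14, 0.001]
contact_force: [0.4, -0.5, 0.6]
opening: 0.0855
```

```bash
python3 -m jog '[1,0.001,0.001,0.03,0,0,0, 1,0,0,0.03,0,0,0, 1,0,0,0.021,0,0,0, 1,0,0,0,0,0,0, 1,0,0,0,0,0,0]' ; python3 -m jog '[0.45,0,0,0,0,0,0, 0.45,0,0,0,0,0,0, 0.45,0,0,0,0,0,0, 0.45,0,0,0,0,0,0, 0.3,0,0,0,0,0,0, 0.3,0,0,0,0,0,0]' 35; python3 look.py side 205 200 110 90 6 c7
```

```text
t: 14.22
tool_pos: [0.4012, 0.2894, -0.0086]
tool_rot: [-0.0, 3.139, 0.002]
contact_force: [1.0, -0.6, 0.7]
opening: 0.0855
t: 14.98
tool_pos: [0.4007, 0.2894, -0.0091]
tool_rot: [-0.001, 3.14, 0.001]
contact_force: [-0.6, -0.4, 6.4]
opening: 0.0492
15.025 [ 0.40070064  0.28941018 -0.00908321] [[206.12210382 218.56809619]]
```

View pics/c7.png

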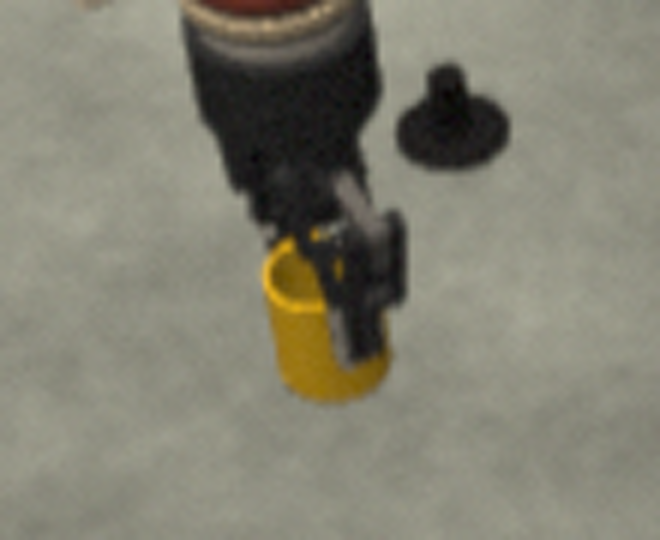

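The yellow pot is gripped upright at 49 mm opening. Now I lift it and carry it to the collar.

```bash
python3 -m jog '[0.3,0,0,-0.04,0,0,0, 0.3,0,0,-0.05,0,0,0, 0.3,0.0013,-0.0515,-0.01,0,0,0, 0.3,0.0013,-0.0515,0,0,0,0, 0.3,0.0013,-0.0515,0,0,0,0, 0.3,0.0013,-0.0515,0,0,0,0, 0.3,0.0013,-0.0515,0,0,0,0, 0.3,0.0013,-0.0515,0,0,0,0, 0.3,0.0013,-0.0515,0,0,0,0, 0.3,0.0013,-0.0515,0,0,0,0]'; python3 -m jog '[0.3,0.0013,-0.0515,0,0,0,0, 0.3,0.0013,-0.0515,0,0,0,0, 0.3,0,-0.0515,0,0,0,0, 0.3,0,0,0.02,0,0,0, 0.3,0,0,0.015,0,0,0, 0.3,0,0,0,0,0,0, 0.3,0,0,0,0,0,0]'
```

```text
t: 16.27
tool_pos: [0.3888, -0.1246, 0.0892]
tool_rot: [-0.001, 3.141, 0.0]
contact_force: [1.3, 1.3, -1.3]
opening: 0.0491
t: 17.15
tool_pos: [0.3872, -0.2771, 0.0548]
tool_rot: [-0.003, 3.141, -0.0]
contact_force: [0.5, -0.7, -1.4]
opening: 0.0492
```

```bash
python3 -m jog '[0.3,0,0,0.012,0,0,0, 0.3,0,0,0.012,0,0,0, 0.3,0,0,0.005,0,0,0, 0.3,0,0,0.002,0,0,0, 0.3,0,0,0,0,0,0, 0.3,0,0,0,0,0,0]'; python3 look.py side 335 345 120 100 6 c8
```

```text
t: 17.9
tool_pos: [0.3872, -0.2778, 0.0239]
tool_rot: [-0.001, 3.141, -0.0]
contact_force: [-1.1, 1.0, 2.5]
opening: 0.049
17.95 [ 0.38719157 -0.27784247  0.02394951] [[332.6890257  365.19322633]]
```

View pics/c8.png

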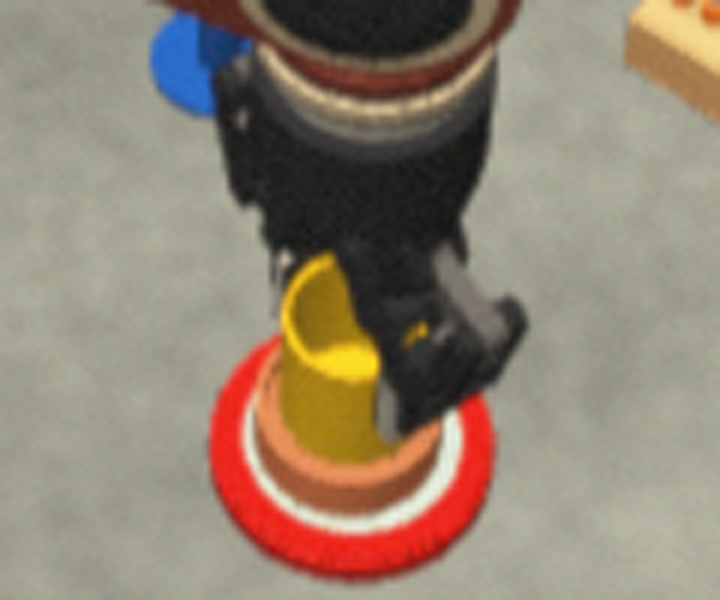

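The yellow pot is down in the recess: its height matches and the force has reversed. I'll release it and move to the black lid.

```bash
python3 -m jog '[1,0,0,0,0,0,0, 1,0,0,0,0,0,0, 1,0,0,0,0,0,0, 1,0,0,-0.03,0,0,0, 1,0,0,-0.05,0,0,0, 1,0,0,-0.05,0,0,0, 1,-0.0102,0.0514,0,0,0,0, 1,-0.0102,0.0514,0,0,0,0, 1,-0.0102,0.0514,0,0,0,0, 1,-0.0102,0.0514,0,0,0,0]'; python3 -m jog '[1,-0.0102,0.0514,0,0,0,0, 1,-0.0102,0.0514,0,0,0,0, 1,-0.0102,0.0514,0,0,0,0, 1,-0.0102,0.0514,0,0,0,0, 1,-0.0102,0.0514,0,0,0,0, 1,-0.0102,0.0514,0,0,0,0, 1,-0.0102,0.0514,0,0,0,0, 1,-0.0102,0.0514,0,0,0,0, 1,-0.0102,0.0514,0,0,0,0, 0.6,0,0,0,0,0,0]';  python3 - <<'E'
from station import ctrl
from vis import *
np.set_printoptions(precision=4,suppress=True)
p=ctrl.get_image('side');q=ctrl.get_image('top'); import vis
vis.mask=lambda n,i:(lambda h,s,v:(h>15)&(h<35)&(s>90))(*cv2.split(cv2.cvtColor(i,cv2.COLOR_BGR2HSV))).astype(np.uint8)*255
vis.C['yellow_pot_mid']=[(.025,.006),(.025,.058)]
print(solve('yellow_pot_mid',.033,[(p,(333,350,26,36)),(q,(468,318,36,36))]))
E
```

```text
t: 19.2
tool_pos: [0.4278, -0.0705, 0.1538]
tool_rot: [-0.0, 3.141, -0.0]
contact_force: [1.0, 0.3, -0.4]
opening: 0.0851
t: 20.45
tool_pos: [0.519, 0.3934, 0.1527]
tool_rot: [0.006, -3.141, 0.0]
contact_force: [-0.1, 0.7, 0.1]
opening: 0.0699
(array([ 0.3878, -0.2756]), [array([ 0.3873, -0.2777]), array([ 0.3876, -0.2745])], [np.float64(1.0288614867742594), np.float64(0.9512339806624774)])
```

```bash
python3 -m jog '[0.5,0,0,0.04,0,0,0, 0.5,0,0,0.04,0,0,0, 0.5,0,0,0.03,0,0,0, 0.5,0,0,0,0,0,0, 0.5,0,0,0,0,0,0]'; python3 look.py side 225 165 100 80 6 c9
```

```text
t: 21.18
tool_pos: [0.5202, 0.3903, 0.0453]
tool_rot: [0.001, 3.14, 0.002]
contact_force: [0.5, -0.2, 0.6]
opening: 0.0431
21.225 [0.52064592 0.39083349 0.04606338] [[223.86567359 165.93590886]]
```

View pics/c9.png

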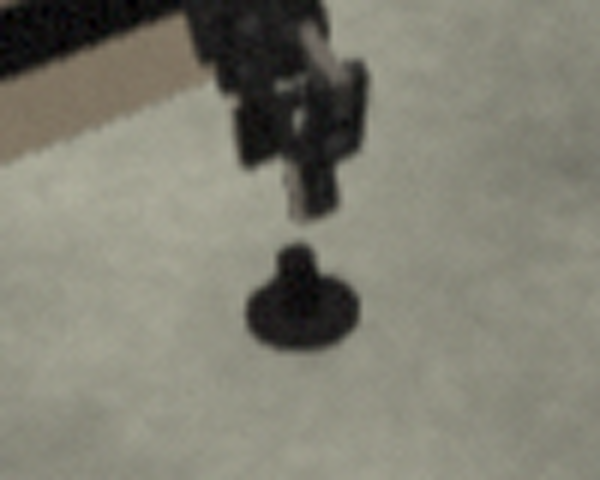

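The open fingers are centred over the knob, whose top is at crop (297,248). I'll go down about 50 mm and close.

```bash
python3 -m jog '[0.5,0.0005,0,0.025,0,0,0, 0.5,0,0,0.017,0,0,0, 0.5,0,0,0.008,0,0,0, 0.5,0,0,0,0,0,0, 0.5,0,0,0,0,0,0]'; python3 -m jog '[0.3,0,0,0,0,0,0, 0.15,0,0,0,0,0,0, 0.1,0,0,0,0,0,0, 0.1,0,0,0,0,0,0, 0.1,0,0,0,0,0,0]' 30; python3 look.py side 225 165 100 80 6 c10
```

```text
t: 21.85
tool_pos: [0.5194, 0.391, -0.0055]
tool_rot: [-0.001, 3.14, 0.001]
contact_force: [0.7, 0.3, 0.3]
opening: 0.0428
t: 22.48
tool_pos: [0.5192, 0.3909, -0.0057]
tool_rot: [-0.001, 3.141, 0.001]
contact_force: [0.3, -0.8, 4.3]
opening: 0.0164
22.525 [ 0.51924408  0.39089917 -0.00570318] [[225.25293564 180.38032971]]
```

View pics/c10.png

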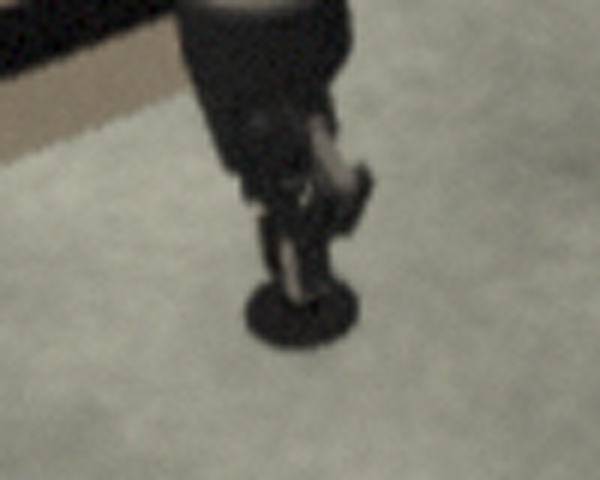

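The knob is held (16.4 mm reading) and the lid is upright. Lift and carry to the yellow pot.

```bash
python3 -m jog '[0.1,0,0,-0.04,0,0,0, 0.1,0,0,-0.05,0,0,0, 0.1,0,0,-0.04,0,0,0, 0.1,0.01015,-0.0514,0,0,0,0, 0.1,0.01015,-0.0514,0,0,0,0, 0.1,0.01015,-0.0514,0,0,0,0, 0.1,0.01015,-0.0514,0,0,0,0, 0.1,0.01015,-0.0514,0,0,0,0, 0.1,0.01015,-0.0514,0,0,0,0, 0.1,0.01015,-0.0514,0,0,0,0]'; python3 -m jog '[0.1,0.01015,-0.0514,0,0,0,0, 0.1,0.01015,-0.0514,0,0,0,0, 0.1,0.01015,-0.0514,0,0,0,0, 0.1,0.01015,-0.0514,0,0,0,0, 0.1,0.01015,-0.0514,0,0,0,0, 0.1,0.01015,-0.0514,0,0,0,0, 0.1,0,0,0,0,0,0, 0.1,0,0,0.015,0,0,0, 0.1,0,0,0,0,0,0, 0.1,0,0,0,0,0,0]'; python3 look.py side 335 340 120 100 6 c11
```

```text
t: 23.78
tool_pos: [0.4467, 0.0294, 0.1227]
tool_rot: [0.001, -3.141, -0.0]
contact_force: [0.8, -0.7, -1.1]
opening: 0.0166
t: 25.02
tool_pos: [0.3872, -0.2763, 0.108]
tool_rot: [0.004, -3.141, -0.001]
contact_force: [-0.1, -0.5, -0.7]
opening: 0.0166
25.075 [ 0.38744303 -0.27671735  0.1085004 ] [[333.95358996 341.76834665]]
```

View pics/c11.png

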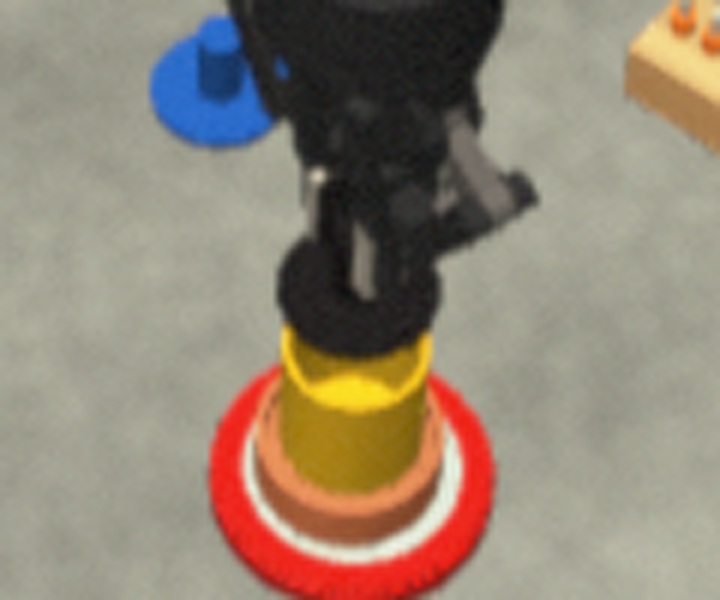

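The lid is centred above the pot: flange centre column is about 359 and pot centre about 358 (crop pixels). Lower 29 mm.

```bash
python3 -m jog '[0.1,0,-0.0005,0.012,0,0,0, 0.1,0,0,0.009,0,0,0, 0.1,0,0,0.005,0,0,0, 0.1,0,0,0.003,0,0,0, 0.1,0,0,0,0,0,0, 0.1,0,0,0,0,0,0]'
```

```text
t: 25.82
tool_pos: [0.3872, -0.2783, 0.0798]
tool_rot: [-0.001, 3.141, -0.001]
contact_force: [-0.3, 0.2, -0.8]
opening: 0.0167
```

```bash
python3 -m jog '[0.1,0,0,0.0015,0,0,0, 0.1,0,0,0,0,0,0, 0.1,0,0,0,0,0,0]'
```

```text
t: 26.2
tool_pos: [0.3876, -0.2786, 0.0793]
tool_rot: [-0.001, 3.141, -0.001]
contact_force: [-1.9, 1.3, 5.5]
opening: 0.0165
```

```bash
python3 -m jog '[0.4,0,0,0,0,0,0, 0.5,0,0,0,0,0,0, 0.5,0,0,0,0,0,0, 0.6,0,0,-0.04,0,0,0, 1,0,0,-0.05,0,0,0, 1,-0.0378,0.0388,0,0,0,0, 1,-0.0378,0.0388,0,0,0,0, 1,-0.0378,0.0388,0,0,0,0, 1,0,0,0,0,0,0]'
python3 - <<'E'
from station import ctrl
from vis import *
np.set_printoptions(precision=4,suppress=True)
p=ctrl.get_image('side');q=ctrl.get_image('top'); import vis
print([b for b in ctrl.boxes_of('black_lid_knob',p)[:1]],proj([(.3876,-.278,.118)],p))
print(solve('black_lid_knob',.085,[(p,(333,330,32,40)),(q,(468,314,36,36))]))
for th in(8,12,16,20):
  vis.mask=lambda n,i:((i[:,:,2].astype(int)-i[:,:,0])>th).astype(np.uint8)*255
  try: print(th,solve('white_pot_mid',0,[(q,(334,188,27,31))]),solve('white_pot_mid',0,[(p,(350,235,22,27))]))
  except Exception as e: print(th,e)
a=cv2.resize(p['image'][290:400,270:400],None,fx=4,fy=4,interpolation=2); b=cv2.resize(p['image'][195:275,310:390],(440,440),interpolation=2)
cv2.imwrite('pics/c12.png',a); cv2.imwrite('pics/c12.png',np.hstack([cv2.resize(a,(440,440)),b])[:, :800])
E
```

```text
t: 27.32
tool_pos: [0.5019, -0.1592, 0.1678]
tool_rot: [0.009, -3.141, -0.001]
contact_force: [-0.7, -0.5, -0.3]
opening: 0.0855
[{'box': [336.4, 346.4, 28.0, 24.0], 'p': 0.96}] [[334.5973 339.4401]]
(array([ 0.3912, -0.2793]), [array([ 0.3887, -0.2778]), array([ 0.393 , -0.2804])], [np.float64(0.9378948917394334), np.float64(0.26967762788360183)])
8 (array([ 0.6516, -0.0059]), [array([ 0.6516, -0.0059])], [np.float64(1.018794717569377)]) (array([ 0.6217, -0.018 ]), [array([ 0.6217, -0.018 ])], [np.float64(1.0942829896095394)])
12 (array([ 0.6521, -0.0058]), [array([ 0.6521, -0.0058])], [np.float64(1.0071691083184244)]) (array([ 0.621 , -0.0183]), [array([ 0.621 , -0.0183])], [np.float64(1.0727431782770438)])
16 (array([ 0.6592, -0.0073]), [array([ 0.6592, -0.0073])], [np.float64(0.8469196248412083)]) (array([ 0.6219, -0.0184]), [array([ 0.6219, -0.0184])], [np.float64(0.9716540235498196)])
20 (array([0.6607, 0.004 ]), [array([0.6607, 0.004 ])], [np.float64(0.18707221445350677)]) (array([ 0.6331, -0.0133]), [array([ 0.6331, -0.0133])], [np.float64(0.7033827140011423)])
```

View pics/c12.png

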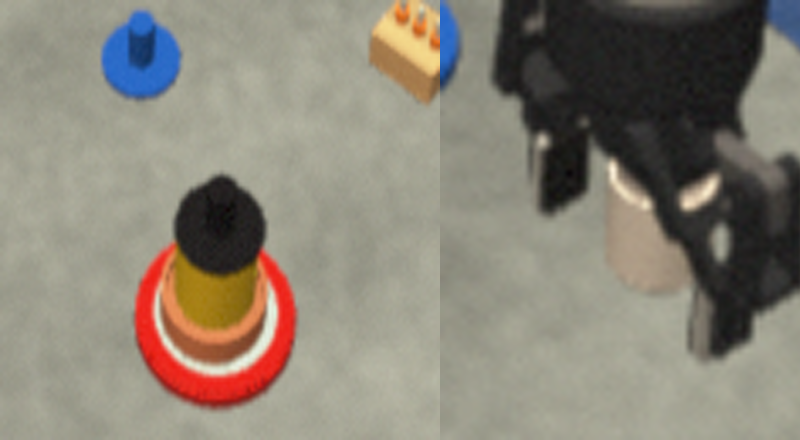

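The black lid sits level on the yellow pot: its fit at the home height gives (0.3887, -0.2778), with the same size ratio as before. The white pot is at (0.652, -0.006) in the top view; the gripper blocks it in the side view.

```bash
python3 -m jog '[1,-0.0378,0.039,0,0,0,0, 1,-0.0378,0.039,0,0,0,0, 1,-0.0378,0.039,0,0,0,0, 1,-0.0378,0.039,0,0,0,0, 1,0,0,0,0,0,0, 1,0,0,0.04,0,0,0, 1,0,0,0.04,0,0,0, 1,0,0,0.01,0,0,0, 1,0,0,0,0,0,0, 1,0,0,0,0,0,0]'; python3 look.py side 350 225 110 90 6 c13
```

```text
t: 28.72
tool_pos: [0.653, -0.0064, 0.0807]
tool_rot: [0.0, 3.138, -0.001]
contact_force: [-0.3, 0.8, 0.1]
opening: 0.0854
28.775 [ 0.65310508 -0.00620386  0.08076129] [[351.83173887 218.78430699]]
```

View pics/c13.png

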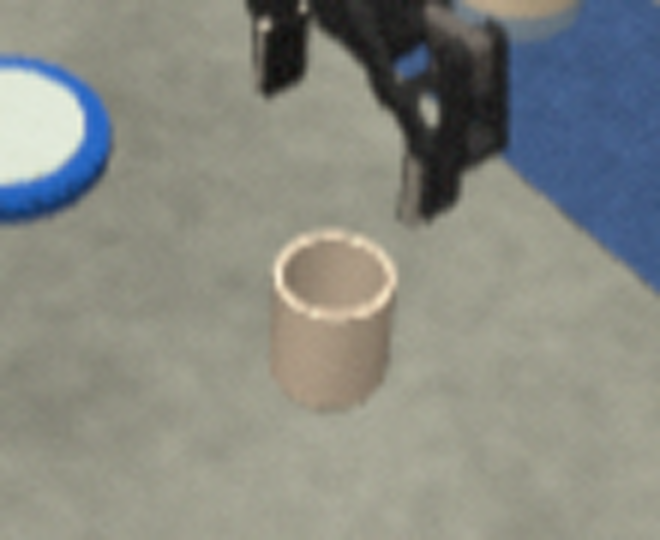

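That is 15 pictures viewed, so I'm saving the last one for the end. The white pot's rim centre is at crop (335,275), pixel (350.8,225.8). I'll convert that to a position.

Run:
```python
from station import ctrl
from vis import *
p=ctrl.get_image('side'); print(ground((350.8,225.8),p,.058), ground((295+330/6,180+377/6),p,0.004), ctrl.get_obs()['tool_pos'])
```

```text
[ 0.65118906 -0.00665695] [ 0.64772339 -0.01270055] [ 0.65297993 -0.00600438  0.08053871]
```

```bash
python3 -m jog '[1,0.0013,0,0.04,0,0,0, 1,0,0,0.03,0,0,0, 1,0,0,0.0195,0,0,0, 1,0,0,0,0,0,0, 1,0,0,0,0,0,0]' ; python3 -m jog '[0.45,0,0,0,0,0,0, 0.45,0,0,0,0,0,0, 0.45,0,0,0,0,0,0, 0.45,0,0,0,0,0,0, 0.3,0,0,0,0,0,0, 0.3,0,0,0,0,0,0]' 35
```

```text
t: 29.45
tool_pos: [0.6517, -0.0057, -0.0097]
tool_rot: [-0.001, 3.139, -0.001]
contact_force: [-0.4, -0.7, 0.3]
opening: 0.0855
t: 30.2
tool_pos: [0.6514, -0.0057, -0.01]
tool_rot: [-0.001, 3.139, -0.0]
contact_force: [-0.2, -0.8, 5.8]
opening: 0.0492
```

```bash
python3 -m jog '[0.3,0,0,-0.03,0,0,0, 0.3,0,0,-0.03,0,0,0, 0.3,0.0085,0.0484,0,0,0,0, 0.3,0.0085,0.0484,0,0,0,0, 0.3,0.0085,0.0484,0,0,0,0, 0.3,0.0084,0.0484,0,0,0,0, 0.3,0,0,0,0,0,0, 0.3,0,0,0.025,0,0,0, 0.3,0,0,0,0,0,0, 0.3,0,0,0,0,0,0]'
```

```text
t: 31.45
tool_pos: [0.6163, 0.1872, 0.0236]
tool_rot: [-0.001, -3.141, 0.0]
contact_force: [0.1, 0.6, -1.0]
opening: 0.049
```

```bash
python3 -m jog '[0.3,-0.001,0.0005,0.009,0,0,0, 0.3,0,0,0.006,0,0,0, 0.3,0,0,0.003,0,0,0, 0.3,0,0,0,0,0,0, 0.3,0,0,0,0,0,0]'
```

```text
t: 32.08
tool_pos: [0.6174, 0.1885, 0.0057]
tool_rot: [-0.001, 3.141, 0.0]
contact_force: [-0.2, 0.8, -0.6]
opening: 0.0495
```

```bash
python3 -m jog '[0.3,0,0,0.001,0,0,0, 0.3,0,0,0,0,0,0]'; python3 -m jog '[1,0,0,0,0,0,0, 1,0,0,0,0,0,0, 1,0,0,0,0,0,0, 1,0,0,-0.04,0,0,0, 1,0,0,-0.05,0,0,0, 1,0,0,-0.05,0,0,0, 1,0.0238,-0.0435,0,0,0,0, 1,0.0238,-0.0435,0,0,0,0, 1,0.0238,-0.0435,0,0,0,0, 1,0.0238,-0.0435,0,0,0,0]';  python3 -m jog '[1,0.0238,-0.0435,0,0,0,0, 1,0.0238,-0.0435,0,0,0,0, 0.7,0.0238,-0.0435,0,0,0,0, 0.5,0,0,0,0,0,0, 0.5,0,0,0.03,0,0,0, 0.5,0,0,0.03,0,0,0, 0.5,0,0,0.03,0,0,0, 0.5,0,0,0,0,0,0, 0.5,0,0,0,0,0,0]'
python3 - <<'E'
from station import ctrl
from vis import *
np.set_printoptions(precision=4,suppress=True)
p=ctrl.get_image('side');q=ctrl.get_image('top'); import vis
for c,n in((p,'side'),(q,'top')): print(n,[(np.round(b['box']),b['p']) for b in ctrl.boxes_of('white_pot_mid',c)[:2]],proj([(.6175,.188,.044)],c))
print('ring',solve('cool_top',0,[(p,(295,202,36,26)),(q,(235,205,52,52))]))
print('blid',solve('blue_lid_knob',0,[(p,(311,304,22,25))]))
# white pot rim: bright beige
for c,b in((p,(297,188,30,40)),(q,(235,205,44,44))):
  u,v,w,h=b; i=c['image'][v-h//2:v+h//2,u-w//2:u+w//2].astype(int); m=((i[:,:,2]-i[:,:,0])>12).astype(np.uint8)
  n,l,st,_=cv2.connectedComponentsWithStats(m); k=1+np.argmax(st[1:,4]); z=np.argwhere(l==k)[:,::-1]+[u-w//2,v-h//2]
  print(st[k],hullstat(z),model('white_pot_mid',.6175,.188,.015,c))
E
```

```text
t: 32.33
tool_pos: [0.6175, 0.1885, 0.0051]
tool_rot: [-0.001, 3.141, 0.0]
contact_force: [-1.1, -0.5, 1.9]
opening: 0.0488
t: 33.58
tool_pos: [0.5213, 0.0132, 0.1447]
tool_rot: [-0.002, 3.141, -0.0]
contact_force: [0.4, -1.1, 0.6]
opening: 0.0854
t: 34.7
tool_pos: [0.4518, -0.116, 0.0558]
tool_rot: [-0.002, 3.14, -0.001]
contact_force: [0.1, 0.4, 0.5]
opening: 0.0428
side [] [[294.4876 192.6026]]
top [(array([232., 200.,  32.,  33.]), 0.71)] [[232.5874 199.8361]]Traceback (most recent call last):
  File "<stdin>", line 6, in <module>
  File "vis.py", line 31, in solve
    O=[(c,observe(name,c,b)) for c,b in obs]
          ~~~~~~~^^^^^^^^^^
  File "vis.py", line 25, in observe
    n,l,st,_=cv2.connectedComponentsWithStats(m&k); i=1+np.argmax(st[1:,4]); q=np.argwhere(l==i)[:,::-1]
                                                        ~~~~~~~~~^^^^^^^^^^
    return _wrapfunc(a, 'argmax', axis=axis, out=out, **kwds)
    return bound(*args, **kwds)
ValueError: attempt to get argmax of an empty sequence
```

The top-view box for the white pot, (232,200), matches the expected (232.6,199.8) on the station; the arm blocks the side view. Next is the blue lid.

```bash
python3 -m jog '[0.5,0.0007,0,0.03,0,0,0, 0.5,0,0,0.02,0,0,0, 0.5,0,0,0.011,0,0,0, 0.5,0,0,0,0,0,0, 0.5,0,0,0,0,0,0]'; python3 -m jog '[0.3,0,0,0,0,0,0, 0.15,0,0,0,0,0,0, 0.1,0,0,0,0,0,0, 0.1,0,0,0,0,0,0, 0.1,0,0,0,0,0,0]' 30
```

```text
t: 35.52
tool_pos: [0.451, -0.1165, -0.0053]
tool_rot: [-0.001, 3.14, -0.001]
contact_force: [-0.3, 0.1, 0.5]
opening: 0.0424
t: 36.15
tool_pos: [0.4509, -0.1163, -0.0055]
tool_rot: [-0.001, 3.14, -0.001]
contact_force: [0.1, 0.9, 6.6]
opening: 0.0166
```

```bash
python3 -m jog '[0.1,0,0,-0.04,0,0,0, 0.1,0,0,-0.05,0,0,0, 0.1,0,0,-0.04,0,0,0, 0.1,-0.0238,0.0435,0,0,0,0, 0.1,-0.0238,0.0435,0,0,0,0, 0.1,-0.0238,0.0435,0,0,0,0, 0.1,-0.0238,0.0435,0,0,0,0, 0.1,-0.0238,0.0435,0,0,0,0, 0.1,-0.0238,0.0435,0,0,0,0, 0.1,-0.0238,0.0438,0,0,0,0]'; python3 -m jog '[0.1,0,0,0,0,0,0, 0.1,0,0,0.02,0,0,0, 0.1,0,0,0,0,0,0, 0.1,0,0,0,0,0,0]';python3 - <<'E'
from station import ctrl
from vis import *
np.set_printoptions(precision=4,suppress=True)
p=ctrl.get_image('side'); o=ctrl.get_obs(); print(o['tool_pos'])
import vis
dz=o['tool_pos'][2]+.0055
try:
  vis.C['x']=[(.027,.006),(.027,.011)]
  m=vis.mask
  vis.mask=lambda n,i:m('blue_lid_knob',i)
  c=proj([(*o['tool_pos'][:2],dz+.01)],p)[0]; print(c,vis.observe('x',p,(c[0],c[1],26,18),2),model('x',*o['tool_pos'][:2],dz,p))
except Exception as e: print(e)
c=p['image'][150:240,245:355]; cv2.imwrite('pics/c14.png',cv2.resize(c,None,fx=6,fy=6,interpolation=2))
i=c.astype(int); mm=((i[:,:,2]-i[:,:,0])>14); z=np.argwhere(mm)[:,::-1]+[245,150]; 
n,l,st,ce=cv2.connectedComponentsWithStats(mm.astype(np.uint8)); print([(s[:5].tolist()) for s in st[1:] if s[4]>30], ((proj([(.6175+.025*np.cos(a),.1885+.025*np.sin(a),h) for h in(.015,.073) for a in(0,1.57,3.14,4.71)],p))-[245,150]).round(1).tolist())
E
```

```text
t: 37.4
tool_pos: [0.6167, 0.1901, 0.1226]
tool_rot: [0.001, -3.14, 0.001]
contact_force: [-0.1, -0.6, -1.3]
opening: 0.0164
t: 37.9
tool_pos: [0.6159, 0.1877, 0.1028]
tool_rot: [-0.001, -3.14, 0.001]
contact_force: [0.0, -0.1, -0.7]
opening: 0.0162
[0.6164 0.1879 0.1036]
[293.7966 170.7997] [293.1771 169.5484  16.4924] [293.8007 171.3353  16.0185]
[[0, 0, 12, 13, 62], [34, 0, 76, 64, 1646], [0, 5, 38, 69, 762], [82, 53, 28, 37, 249], [78, 76, 19, 14, 57]] [[57.1, 46.9], [44.2, 45.5], [41.8, 54.3], [54.9, 55.8], [57.0, 30.6], [43.8, 29.1], [41.3, 37.9], [54.8, 39.4]]
```

```bash
python3 -m jog '[0.1,-0.001,0.0004,0.015,0,0,0, 0.1,0,0,0.012,0,0,0, 0.1,0,0,0.007,0,0,0, 0.1,0,0,0.005,0,0,0, 0.1,0,0,0.002,0,0,0, 0.1,0,0,0,0,0,0, 0.1,0,0,0,0,0,0]'
```

```text
t: 38.83
tool_pos: [0.6179, 0.1892, 0.0631]
tool_rot: [-0.001, 3.141, 0.0]
contact_force: [-0.5, -0.1, -0.1]
opening: 0.0168
```

```bash
python3 -m jog '[0.1,0,0,0.002,0,0,0, 0.1,0,0,0,0,0,0, 0.1,0,0,0,0,0,0]'
```

```text
t: 39.2
tool_pos: [0.6182, 0.1893, 0.0615]
tool_rot: [-0.001, 3.14, 0.0]
contact_force: [0.0, -0.1, 3.9]
opening: 0.0163
```

```bash
python3 -m jog '[0.4,0,0,0,0,0,0, 0.5,0,0,0,0,0,0, 0.5,0,0,0,0,0,0, 0.6,0,0,-0.04,0,0,0, 1,0,0,-0.05,0,0,0, 1,0,0,-0.03,0,0,0, 1,0.04,0.039,0,0,0,0, 1,0.04,0.039,0,0,0,0, 1,0.04,0.039,0,0,0,0, 1,0.04,0.039,0,0,0,0]'; python3 -m jog '[1,0.04,0.039,0,0,0,0, 1,0.04,0.039,0,0,0,0, 1,0.04,0.039,0,0,0,0, 1,0.04,0.039,0,0,0,0, 1,0,0,0,0,0,0]'
python3 - <<'E'
from station import ctrl
from vis import *
np.set_printoptions(precision=4,suppress=True)
p=ctrl.get_image('side');q=ctrl.get_image('top')
a=np.hstack([cv2.resize(c['image'][v-50:v+50,u-50:u+50],(400,400),interpolation=2) for c,u,v in((p,333,350),(p,294,190))])
b=cv2.resize(q['image'][150:400,90:590],(400,200)); s=cv2.resize(p['image'],(267,200)); b=np.hstack([b,s,np.zeros((200,133,3),np.uint8)])
cv2.imwrite('pics/fin.png',np.vstack([a,b]))
def T(n,z,bs):
  for c,bx,nm in zip((p,q),bs,('side','top')):
    if bx:
      try: r=solve(n,z,[(c,bx)]); print(n,nm,r[0],np.round(r[2],3))
      except Exception as e: print(n,nm,e)
for n,x,y,zl in(('black_lid_knob',.3876,-.278,.085),('blue_lid_knob',.6178,.189,.067)):
  bx=[]
  for c in(p,q):
    P=proj([(x+r*np.cos(t),y+r*np.sin(t),zl+z) for r,z in C[n] for t in TH],c); lo,hi=P.min(0),P.max(0); bx.append((*(lo+hi)/2,*(hi-lo)))
  if 'blue' in n: # station ring is blue as well: tight box
    for c,bb,nm in zip((p,q),bx,'st'): 
      try:o=observe(n,c,bb,0); print(nm,o,model(n,x,y,zl,c))
      except Exception as e: print(e)
  else: T(n,zl,bx)
T('green_bottle_mid',0,[(277,241,20,26),(287,269,22,24)])
for n in('nozzle_block_mid','black_lid_knob','blue_lid_knob'):
  for c in(p,q): print(n,[(np.round(b['box']),round(float(b['p']),2)) for b in ctrl.boxes_of(n,c)[:1]])
E
```

```text
t: 40.45
tool_pos: [0.456, 0.346, 0.1805]
tool_rot: [-0.0, 3.142, 0.0]
contact_force: [0.2, -0.1, -0.3]
opening: 0.0854
t: 41.08
tool_pos: [0.2946, 0.5028, 0.1804]
tool_rot: [0.009, -3.141, -0.0]
contact_force: [0.6, -0.9, 0.6]
opening: 0.0856
black_lid_knob side [ 0.388  -0.2785] [0.96]
black_lid_knob top [ 0.3881 -0.2788] [0.95]
s [294.0428 181.273   16.3248] [294.1863 181.9065  17.3064]
t [228.5355 195.5339  27.5862] [228.9018 195.9874  25.8436]
green_bottle_mid side [0.4871 0.083 ] [0.922]
green_bottle_mid top [0.4861 0.0818] [0.9]
nozzle_block_mid []
nozzle_block_mid [(array([443., 216.,  32.,  28.]), 0.85)]
black_lid_knob [(array([336., 346.,  24.,  26.]), 0.95)]
black_lid_knob [(array([487., 328.,  31.,  27.]), 0.62)]
blue_lid_knob [(array([295., 182.,  22.,  22.]), 0.71)]
blue_lid_knob [(array([231., 196.,  27.,  24.]), 0.83)]
```

View pics/fin.png

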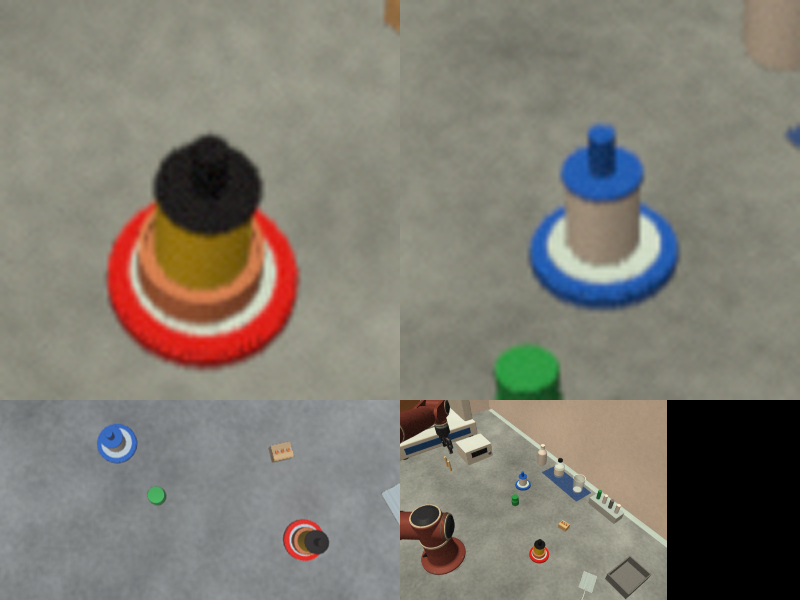

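Both stacks stand upright and centred, the lids are level and home, and the bystanders haven't moved. Handing in.

```bash
python3 -m jog '[1,0,0,0,0,0,0, 1,0,0,0,0,0,0]'; python3 -c "
from station import ctrl
print(ctrl.finish_job())"
```

```text
t: 41.72
tool_pos: [0.2977, 0.5008, 0.1806]
tool_rot: [-0.0, -3.142, 0.0]
contact_force: [0.2, -0.4, -0.9]
opening: 0.0854
the job is handed in; nothing more can be done
None
```

I loaded both stations in the order asked and handed the job in at about 42 s of the 136 s allowed. The red station holds the collar, yellow pot and black lid; the blue station holds the white pot and blue lid. Each part was released before the next was taken.

**Last checks**
- **Lids:** Both look level and fully home in the final picture, and each touched down within a millimetre of the height I expected. The two cameras agree on the black lid to within 0.5 mm when it is fitted at its home height. The blue lid's outline is within about a pixel of its predicted position in both views.
- **Centring:** The collar measured about 1.5 mm from the red station's centre. I released the white pot within about 1 mm of the blue station's centre, by arm position.
- **Bystanders:** The green bottle measured the same as at the start. The nozzle block is where it was in the top view.
- **Forces:** The highest force I read was about 7 N.

**What went wrong or disagreed**
- **First collar grasp:** It closed above the collar without touching it. The fingertips sat about 25 mm higher than the reported tool position implies, so I lowered every grasp to suit.
- **White pot:** My colour mask for it failed in the first side view. I used the top view instead and confirmed it with the rim in a later side picture.
- **Network misses:** In the final pictures it did not find the nozzle block in the side view. Its top-view box for the black lid was about 20 pixels off the station's centre, as expected for a part that tall. Earlier it missed the white pot in the side view while the arm was in the way.

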